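# Grease the wafer slide with the push gun

## Task

Grease the wafer-stage slide: draw the yellow-capped push-type grease gun straight up out of its sprung roller catches on the tool rail, press its coupler squarely onto the slide's tilted grease nipple until it snaps home, then keep pushing in line so that the barrel goes most of the way down its sprung stroke. Finish while holding it there, gun in hand, pressed on the nipple and still in line with it: do not let go or ease off. Leave the red-capped gun and everything else on the table where it is, and do not shove the stage carriage along its rails.

Things in the scene. Friction and masses are not known exactly. Their poses are not given: they have to be found in the camera images.
- gun: push-type grease gun with YELLOW cap and band, 191 mm long, about 0.35 kg, standing coupler-down in either place of the tool rail. Origin on its axis at the underside of its collar; z along the axis towards the cap. All round, any yaw. Collar 40 mm across, z 0 to 8 mm, rests on the rail; below it a 30 mm spigot to z -20 mm stands in the rail's 33 mm bore, then a 10 mm tube with the coupler.
- gun_grip (a point): on the gun's axis at z 90 mm, where to take it from above: a round grip of 30 mm diameter from the collar to the cap's flat top at z 115 mm. Two sprung rollers bear over the collar's top edge: drawing the gun straight up takes about 6 N over its weight in the first 5 mm; the coupler is clear of the rail after 80 mm of lift and of its catch blocks after 105 mm.
- coupler_mouth (a point): centre of the coupler's open mouth (outer 22 mm, flared from 19 mm down to a bore of 12.6 mm over the first 4 mm), on the gun's axis, 76 mm below the gun's origin while the plunger is out. Axes as the gun's.
- coupler_seat (a point): point in the coupler 11.7 mm up from the mouth on the gun's axis (64.3 mm below the gun's origin, plunger out), where the centre of the nipple's ball head lies once snapped in. Four sprung jaws in the bore catch behind the ball: passing them takes about 5 N and is over when the ball's centre is within 3 mm of this point. Axes as the gun's.
- nose (a joint): stroke of the gun's plunger (m): the tube with the coupler slides up into the barrel; 0 = fully out, as it hangs free; 0.015 = stroke at its end. Its spring starts at 7 N and reaches 13 N at the end of the stroke, so that the coupler snaps on first and the barrel then moves down.
- nipple (a point): grease nipple: steel ball head of 11 mm diameter on a 6.4 mm brass neck and 14 mm hexagon, on the yellow lubrication block at the robot's side of the stage carriage; it stays in place. Origin at the ball's centre, 86 mm above the table; z along its axis, outwards: leaning 30 degrees from vertical, away from the carriage. Hexagon begins 13 mm, block 20 mm below the ball's centre.
- tool_rail: fixed aluminium tool rail, 250 mm long (y), 120 mm deep (x), its top plate at 90 mm height. Origin under its centre on the table. Two places at y +55 mm and y -55 mm hold the yellow and the red gun, either way round; black catch blocks 26 mm high stand on the plate 39 to 52 mm before and behind each place (along x).
- stage: fixed wafer-stage slide: black base 170 mm (x) by 260 mm (y), rails along y, brass handwheel at its -y end; an aluminium carriage with a round steel wafer chuck, top at 74 mm height, stands anywhere within 35 mm of the middle along y, on a self-locking screw. Origin under the base's centre; the nipple is on its -x side, 102 mm from the middle.
- red_gun: a second gun of the same shape with a RED cap and band (other grease), in the other place of the rail; leave it. Origin at the underside of its collar, 90 mm above the table; its cap reaches 205 mm above the table.
- tweezers: steel tweezers, 128 mm long, lying flat; origin under the middle, x along them. Leave them.
- wafer_box: round clear single-wafer box, 116 mm across, 18 mm high; origin under its centre. Leave it.
- solvent_bottle: white solvent bottle with blue cap, 66 mm across, 140 mm high; origin under its centre. Leave it.
- chuck_adapter: chromed stepped chuck adapter, 56 mm across, 42 mm high; origin under its centre. Leave it.
- loupe: black loupe, 42 mm across and 42 mm high; origin under its centre. Leave it.
- hex_driver: screwdriver with blue handle, 180 mm long, lying flat, x along it; leave it.

How it is judged:
By the outcome, as a careful person would: the job done as asked, in the order asked, and still so for the second after the job is handed in, while the arm keeps its last pose, push and grip.
It also fails if it takes over 40 s, if anything falls off the work surface, if the arm or the gripper's body presses on something with over 40 N, if the wrist force passes 120 N, or if a joint passes its speed limit or range.

## Robot

A 7-joint arm with a two-finger parallel gripper is mounted at the origin on the work surface. World frame = base frame: x ahead of the robot, y to its left, z up, the work surface at z = 0. Lengths are in m, angles in rad, forces in N, time in s.
With the tool pointing down it reaches from about 0.425 to 0.825 m from the base axis. Payload 3.6 kg.
Tool frame: the origin (TCP) lies where the fingers leave the gripper's body, on its centre line; the fingertips stand 73 mm ahead of it and the grasp point (between the pads) lies 54 mm ahead of it; z points along the fingers, y is the line along which they close (so a half turn about z gives the same grasp; the last joint's range is limited). The gripper opens to 85 mm and grips with 20 to 120 N. Pads are 22 mm wide; open, the fingers measure 114 mm over their backs; the gripper's body (76 mm by 85 mm) begins 54 mm behind the grasp point. The pads swing forward as they close: fully open they stand 13 mm farther back than shut.
Start: joints at [-1.141, 0.615, -0.013, 1.423, 0.008, 1.103, -0.04], TCP at [0.287, 0.583, 0.304] pointing down, gripper open.
Joint ranges: [-3.12, 3.12], [-0.3, 2.06], [-1.34, 1.32], [0.26, 2.42], [-1.36, 4.5], [0.01, 1.98], [-2.84, 2.84]. Speed limits (rad/s): [2.79, 2.79, 3.14, 3.14, 3.14, 3.14, 3.14].

## Interface

Orientations are given as a unit quaternion [x, y, z, w].
In Python, from station import arm, eyes, telemetry, solver gives the robot as it stands (arm), with the cameras (eyes), the readings (telemetry) and the kinematics (solver). Calls block until the motion is done:
- arm.movep(position, orientation): joint-space move of the TCP to a pose.
- arm.line_to(position, velocity=0.15, ori=None): straight line of the TCP; ori=None keeps the orientation; velocity is the mean speed in m/s.
- arm.move_j(angles): joint-space move.
- arm.move_gripper(opening, effort=None): opening from 0.0 (shut) to 1.0 (fully open); effort is the grip in N (None keeps the last); returns when the fingers have stopped.
- arm.pause(seconds).
- solver.ik(position, orientation): joint angles nearest the present ones, or None.
- eyes.snapshot(name): name is "scene" or "top" or "wrist"; returns the picture (400x640x3 uint8, blue, green, red); there is no depth.
- eyes.camera_info(name): a dict with "fx", "fy", "cx", "cy" (pixels), "R" (3x3) and "t" (3): a world point X has camera coordinates R X + t; the wrist camera has in their place "T_tool_cam" (4x4, takes a point from camera to tool coordinates, whose origin is the TCP and whose axes are the flange's). Camera axes: x right, y down, z forward; pixel columns grow to the right and rows downward; lengths in m; the calibration is good to about 2 mm. A picture is of the moment at which its call begins: read the wrist's pose just before it. camera_info takes no time and is no camera call.
A pose or a line that the arm cannot do raises arm.MotionError and nothing moves.
- arm.finish_job(): hands the job in; it is judged then, once.
Readings, each from a call of its own:
- telemetry.read_time(): time.
- telemetry.read_joint_positions(): joint angles.
- telemetry.read_dq(): joint speeds.
- telemetry.read_effort(): joint torques, N m.
- telemetry.read_tool_pos(): TCP position.
- telemetry.read_eef_rot(): TCP orientation.
- telemetry.read_ft_force(): force on the tool from outside, world axes, zero at the start.
- telemetry.read_wrist_torque(): the same for the moment, N m.
- telemetry.read_opening(): opening from 0.0 (shut) to 1.0 (fully open).
- telemetry.read_finger_force(): force on a finger pad.
Only numpy, scipy, OpenCV 4.12 (cv2) and the standard library are available. Lean on these libraries where they do the work, as an engineer would, in place of code of your own. Each camera call takes 0.05 s, during which the arm holds its last target. There are 200 camera calls.

## Working session

There is one attempt and no reset: what is moved stays moved. The work goes in short steps, each a Python script; the robot and the scene stay as the last script left them, time stands still between calls to the robot, and variables do not carry over. Pictures are saved under pics/ and viewed, at most 10 in all, crops included, and the job is handed in when it is done.

```bash
ls; mkdir -p pics; python3 - <<'E'
from station import arm, eyes, telemetry, solver
import cv2,numpy as np
for n in("scene","top"):
    cv2.imwrite(f"pics/{n}0.png",eyes.snapshot(n)); c=eyes.camera_info(n); print(n,{k:np.round(v,4).tolist() for k,v in c.items()})
c=eyes.camera_info("wrist");print({k:np.round(v,4).tolist() for k,v in c.items()})
print(telemetry.read_tool_pos(),telemetry.read_eef_rot(),telemetry.read_time(),telemetry.read_ft_force())
E
```

```text
pics
station.py
scene {'fx': 388.5192, 'fy': 388.5192, 'cx': 322.7816, 'cy': 201.3032, 'R': [[-0.7083, 0.7059, -0.0108], [0.5852, 0.5785, -0.5682], [-0.3948, -0.4088, -0.8228]], 't': [0.4299, -0.1924, 1.3014]}
top {'fx': 493.155, 'fy': 493.155, 'cx': 317.6618, 'cy': 198.5505, 'R': [[-0.0253, -0.9997, 0.0002], [-0.99, 0.025, -0.1389], [0.1389, -0.0037, -0.9903]], 't': [-0.062, 0.5551, 1.3558]}
{'fx': 320.9589, 'fy': 320.9589, 'cx': 313.8311, 'cy': 202.1787, 'T_tool_cam': [[0.0008, -0.9622, -0.2723, 0.0688], [1.0, 0.0008, 0.0004, -0.0011], [-0.0002, -0.2723, 0.9622, -0.0698], [0.0, 0.0, 0.0, 1.0]]}
[0.28642151 0.58288719 0.30282804] [ 2.26407526e-01  9.74031942e-01 -1.15365404e-03 -2.79289418e-04] 0.1 [ 0.94861909 -0.14187045  0.01297218]
```

View pics/scene0.png

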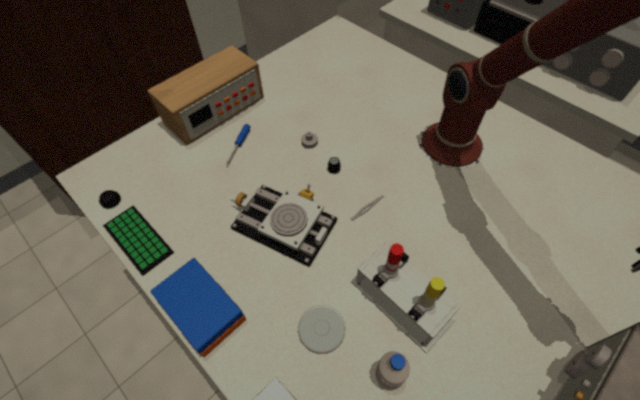

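View pics/top0.png

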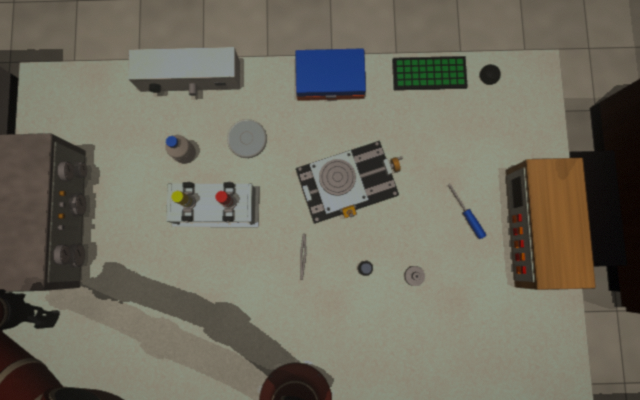

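The scene view shows the yellow gun at about (436,287), the red gun at (396,252) and the nipple near (306,193). In the top view yellow is at (178,197), red at (222,198), and the nipple block at (349,211) on the near side of the stage, which is yawed about 20°.

```bash
cat > h.py <<'E'
from station import arm, eyes, telemetry, solver
import cv2,numpy as np
from scipy.spatial.transform import Rotation as Ro
def cam(name):
    """fx.. matrix, R, t (world->cam)"""
    c=eyes.camera_info(name); K=np.array([[c["fx"],0,c["cx"]],[0,c["fy"],c["cy"]],[0,0,1]])
    if name!="wrist": return K,np.array(c["R"]),np.array(c["t"])
    T=np.eye(4);T[:3,:3]=Ro.from_quat(telemetry.read_eef_rot()).as_matrix();T[:3,3]=telemetry.read_tool_pos()
    M=np.linalg.inv(T@np.array(c["T_tool_cam"])); return K,M[:3,:3],M[:3,3]
def ray(C,uv):
    K,R,t=C; d=R.T@np.linalg.solve(K,[uv[0],uv[1],1]); return -R.T@t,d/np.linalg.norm(d)
def plane(C,uv,z):
    o,d=ray(C,uv); return o+d*(z-o[2])/d[2]
def proj(C,X):
    K,R,t=C; p=K@(R@np.asarray(X)+t); return p[:2]/p[2]
def tri(rs):
    A=sum(np.eye(3)-np.outer(d,d) for o,d in rs); b=sum((np.eye(3)-np.outer(d,d))@o for o,d in rs); return np.linalg.solve(A,b)
def blobs(im,lo,hi,amin=15):
    m=cv2.inRange(cv2.cvtColor(im,cv2.COLOR_BGR2HSV),np.array(lo),np.array(hi))
    n,l,s,c=cv2.connectedComponentsWithStats(m); return [(c[i].round(1).tolist(),s[i].tolist()) for i in range(1,n) if s[i][4]>=amin],m
YEL=((22,150,90),(34,255,255))
def quat(zt,xt):
    """tool z along zt, tool x near xt"""
    z=np.array(zt)/np.linalg.norm(zt); x=np.array(xt)-z*np.dot(xt,z); x/=np.linalg.norm(x)
    return Ro.from_matrix(np.c_[x,np.cross(z,x),z]).as_quat()
E
python3 - <<'E'
from h import *
for n in("top","scene"):
    im=cv2.imread(f"pics/{n}0.png");C=cam(n)
    for lo,hi in(YEL,((10,120,60),(22,255,255))):
        for c,s in blobs(im,lo,hi)[0]:
            print(n,c,s,plane(C,c,.205).round(3),plane(C,c,.086).round(3))
im=cv2.imread("pics/top0.png");C=cam("top")
for uv in((297,179),(379,142),(398,192),(316,222)): print(plane(C,uv,.03).round(3))
for xt in([1,0,0],[-1,0,0],[0,1,0],[0,-1,0]):
    for a in(0,17):
        zt=-Ro.from_euler("z",a,degrees=True).apply([-.5,0,.866]); p=np.array([.47,-.07,.086])-zt*.208
        print(xt,a,solver.ik([.55,.35,.30],quat([0,0,-1],xt)) is not None,solver.ik(p,quat(zt,xt)))
E
```

```text
top [177.2, 196.2] [172, 191, 11, 12, 100] [0.545 0.274 0.205] [0.563 0.308 0.086]
top [395.8, 163.8] [392, 158, 8, 13, 76] [ 0.613 -0.274  0.205] [ 0.638 -0.294  0.086]
top [559.8, 223.5] [525, 158, 70, 131, 7602] [ 0.453 -0.672  0.205] [ 0.462 -0.731  0.086]
top [61.1, 192.9] [59, 191, 5, 5, 24] [0.56  0.563 0.205] [0.58  0.625 0.086]
top [185.0, 198.6] [183, 194, 5, 10, 25] [0.538 0.255 0.205] [0.556 0.286 0.086]
top [348.5, 210.8] [342, 206, 14, 12, 114] [ 0.497 -0.151  0.205] [ 0.511 -0.159  0.086]
top [60.2, 215.6] [58, 213, 5, 6, 27] [0.504 0.563 0.205] [0.518 0.625 0.086]
top [514.2, 218.8] [512, 215, 5, 8, 24] [ 0.467 -0.56   0.205] [ 0.478 -0.608  0.086]
top [520.8, 230.3] [519, 226, 5, 9, 39] [ 0.438 -0.574  0.205] [ 0.446 -0.623  0.086]
top [516.4, 244.7] [514, 241, 6, 8, 25] [ 0.403 -0.56   0.205] [ 0.408 -0.608  0.086]
top [522.9, 256.3] [521, 252, 5, 9, 40] [ 0.375 -0.574  0.205] [ 0.376 -0.623  0.086]
top [518.5, 269.9] [517, 266, 4, 9, 28] [ 0.342 -0.56   0.205] [ 0.34  -0.608  0.086]
scene [436.9, 284.1] [430, 278, 14, 13, 144] [0.547 0.277 0.205] [0.487 0.267 0.086
[... 623 characters left out ...]
3, 112.3] [217, 110, 7, 6, 26] [ 0.554 -0.463  0.205] [ 0.494 -0.588  0.086]
scene [306.2, 193.4] [300, 189, 14, 10, 92] [ 0.577 -0.083  0.205] [ 0.522 -0.149  0.086]
scene [239.6, 198.3] [236, 193, 10, 13, 71] [ 0.7   -0.187  0.205] [ 0.664 -0.269  0.086]
scene [222.9, 336.8] [202, 316, 43, 41, 209] [0.924 0.049 0.205] [0.923 0.004 0.086]
scene [579.1, 395.2] [574, 391, 10, 9, 64] [0.541 0.576 0.205] [0.48  0.613 0.086]
[ 0.613 -0.018  0.03 ]
[ 0.715 -0.258  0.03 ]
[ 0.568 -0.305  0.03 ]
[ 0.488 -0.07   0.03 ]
[1, 0, 0] 0 True None
[1, 0, 0] 17 True None
[-1, 0, 0] 0 True None
[-1, 0, 0] 17 True None
[0, 1, 0] 0 True None
[0, 1, 0] 17 True None
[0, -1, 0] 0 True None
[0, -1, 0] 17 True None
```

```bash
python3 - <<'E'
from h import *
th=np.deg2rad(23); ax=np.array([-.5*np.cos(th),-.5*np.sin(th),.866]); n=np.array([.497,-.155,.086])
for a in range(0,360,15):
    xt=[np.cos(np.deg2rad(a)),np.sin(np.deg2rad(a)),0]; q=quat(-ax,xt)
    r=[solver.ik(n+ax*d,q) for d in(.19,.208,.27)]
    g=solver.ik([.546,.276,.234],quat([0,0,-1],xt)) is not None
    if any(x is not None for x in r): print(a,[x is not None for x in r],g,None if r[1] is None else np.round(r[1],2))
E
```

```text
0 [True, True, True] True [ 0.08  0.4   0.75  2.25 -1.22  0.8   0.12]
15 [True, True, True] True [ 0.08  0.4   0.75  2.25 -1.22  0.8   0.42]
30 [True, True, True] True [ 0.08  0.4   0.75  2.25 -1.22  0.8   0.72]
45 [True, True, True] True [ 0.08  0.4   0.75  2.25 -1.22  0.8   1.02]
60 [True, True, True] True [ 0.08  0.4   0.75  2.25 -1.22  0.8   1.3 ]
75 [True, True, True] True [ 0.35  0.34  0.37  2.24 -1.13  0.65  1.44]
90 [True, True, True] True [ 0.49  0.32  0.18  2.24 -1.07  0.58  1.63]
105 [True, True, True] True [ 0.64  0.32 -0.01  2.23 -1.01  0.53  1.78]
120 [True, True, True] True [ 0.79  0.33 -0.2   2.23 -0.93  0.47  1.93]
135 [True, True, True] True [ 0.93  0.34 -0.39  2.22 -0.82  0.42  2.04]
150 [True, True, True] True [ 1.07  0.37 -0.57  2.22 -0.67  0.37  2.13]
165 [True, True, True] True [ 1.2   0.4  -0.76  2.22 -0.44  0.33  2.16]
180 [True, True, True] True [ 1.32  0.46 -0.95  2.21 -0.1   0.3   2.09]
195 [True, True, True] True [ 1.32  0.46 -0.95  2.21 -0.1   0.3   2.39]
210 [True, True, True] True [-0.13  0.54  1.14  2.25 -1.3   1.05 -2.31]
225 [True, True, True] True [-0.13  0.54  1.14  2.25 -1.3   1.05 -2.02]
240 [True, True, True] True [-0.13  0.54  1.14  2.25 -1.3   1.05 -1.74]
255 [True, True, True] True [-0.13  0.54  1.14  2.25 -1.3   1.05 -1.48]
270 [True, True, True] True [-0.04  0.45  0.94  2.25 -1.26  0.91 -1.29]
285 [True, True, True] True [ 0.08  0.4   0.75  2.25 -1.22  0.8  -1.11]
300 [True, True, True] True [ 0.08  0.4   0.75  2.25 -1.22  0.8  -0.89]
315 [True, True, True] True [ 0.08  0.4   0.75  2.25 -1.22  0.8  -0.65]
330 [True, True, True] True [ 0.08  0.4   0.75  2.25 -1.22  0.8  -0.41]
345 [True, True, True] True [ 0.08  0.4   0.75  2.25 -1.22  0.8  -0.15]
```

```bash
python3 - <<'E'
from h import *
a=np.deg2rad(105);q=quat([0,0,-1],[np.cos(a),np.sin(a),0])
arm.movep([.546,.276,.36],q)
C=cam("wrist");im=eyes.snapshot("wrist");cv2.imwrite("pics/w1.png",im)
print(telemetry.read_joint_positions().round(2),telemetry.read_time())
b,_=blobs(im,*YEL,100)
for c,s in b: print(c,s,plane(C,c,.205).round(4))
print(proj(C,[.546,.276,.205]))
E
```

```text
[-0.64  0.52  0.23  1.46 -0.12  1.18 -0.13] 1.65
[308.3, 209.5] [294, 193, 36, 38, 671] [0.5405 0.2764 0.205 ]
[315.35125834 211.91120088]
```

View pics/w1.png

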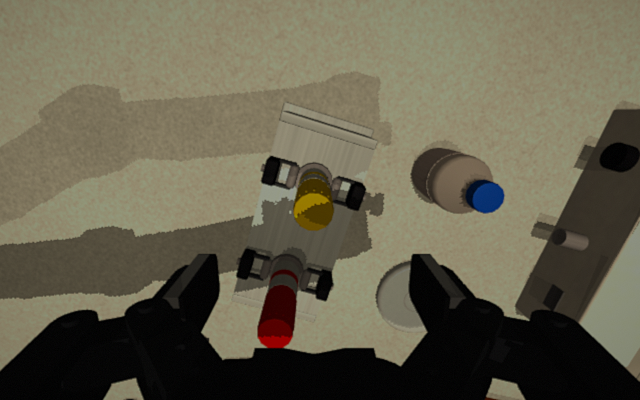

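The wrist view shows the yellow cap disc centred at about (314,212), against a predicted (315,212), so the gun position (0.546, 0.276) holds. Next I grip and lift it.

```bash
python3 - <<'E'
from h import *
p=np.array([.5455,.276,.234])
arm.line_to(p,.12)
f0=telemetry.read_ft_force()
arm.move_gripper(0.0,100)
print(telemetry.read_opening(),telemetry.read_finger_force(),telemetry.read_ft_force()-f0,telemetry.read_tool_pos())
arm.line_to(p+[0,0,.008],.03);print(telemetry.read_ft_force()-f0)
arm.line_to(p+[0,0,.12],.12)
arm.pause(.2);print(telemetry.read_ft_force()-f0,telemetry.read_wrist_torque(),telemetry.read_opening(),telemetry.read_time())
arm.line_to(p+[0,0,.21],.2)
for n in("scene","wrist"): cv2.imwrite(f"pics/{n}2.png",eyes.snapshot(n))
a=np.hstack([cv2.imread("pics/scene2.png")[150:400,280:530],cv2.imread("pics/wrist2.png")[:250,140:500]]);cv2.imwrite("pics/c2.png",a)
print(telemetry.read_tool_pos(),telemetry.read_time())
E
```

```text
0.3300481906293056 98.0684745311737 [-2.04622174 -0.83737208  5.23777747] [0.54534986 0.2759766  0.23446724]
[-0.52872241 -1.14708332 -2.150118  ]
[-0.08169335 -0.89160902 -3.53943098] [0.02577976 0.0333399  0.03572802] 0.330332555672914 5.1167
[0.54475149 0.27584781 0.44163035] 5.8167
```

View pics/c2.png

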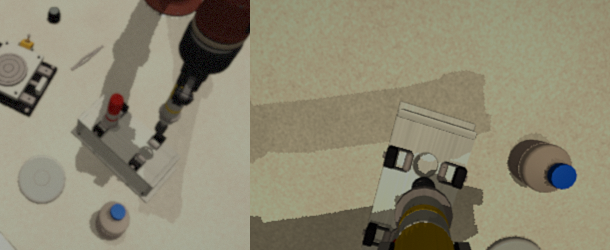

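The gun is clear of the rail and in hand, and the force reading shows 3.5 N of weight. Now to a standoff for nipple views.

```bash
python3 - <<'E'
from h import *
th=np.deg2rad(23); ax=np.array([-.5*np.cos(th),-.5*np.sin(th),.866]); n=np.array([.500,-.155,.086])
a=np.deg2rad(105);xt=[np.cos(a),np.sin(a),0]; q=quat(-ax,xt)
s=np.cross(ax,[0,0,1]);s/=np.linalg.norm(s)
arm.line_to([.50,.05,.444],.25)
for d in(.31,.30,.29,.28,.27):
    if solver.ik(n+ax*d,q) is not None: break
print(d); arm.movep(n+ax*d,q)
print(telemetry.read_joint_positions().round(2),telemetry.read_time())
for k,off in enumerate((0,-.05)):
    if off:
        try: arm.line_to(n+ax*d+[0,0,.0]+off*s,.15)
        except arm.MotionError as e: print(e);break
    K,R,t=cam("wrist"); im=eyes.snapshot("wrist");cv2.imwrite(f"pics/n{k}.png",im);np.savez(f"n{k}.npz",K=K,R=R,t=t)
    print(proj((K,R,t),n),telemetry.read_time())
cv2.imwrite("pics/top3.png",eyes.snapshot("top"));cv2.imwrite("pics/scene3.png",eyes.snapshot("scene"))
a=[cv2.imread(f"pics/n{k}.png") for k in(0,1)]
cv2.imwrite("pics/n01.png",np.hstack([cv2.resize(x,(400,250)) for x in a if x is not None]))
E
```

```text
0.31
[-0.15  0.26  1.12  2.16 -0.94  0.99  1.82] 8.3167
[313.53246643 171.42951667] 8.3667
[309.48508481 128.90365668] 8.9
```

View pics/n0.png

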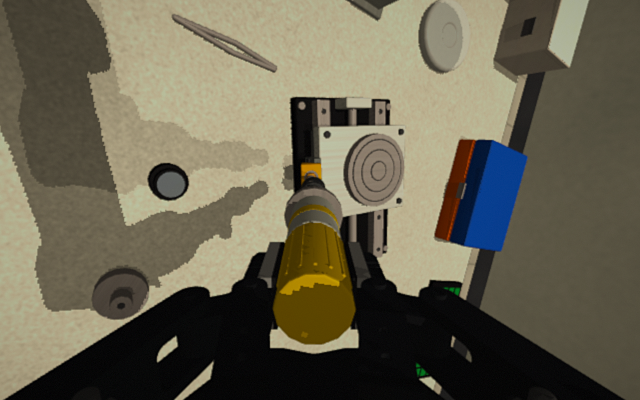

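View pics/n1.png

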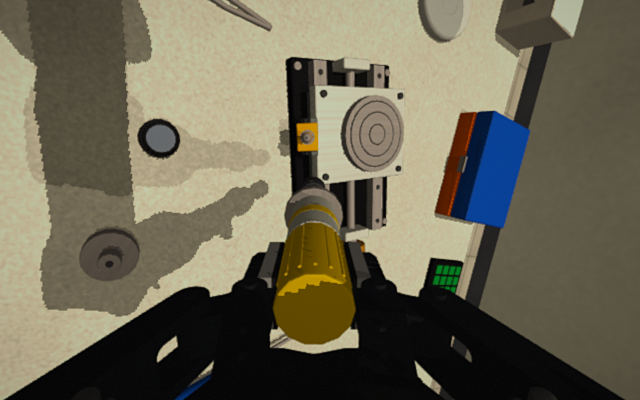

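In n1 the ball sits at about (307,137), against a predicted (309.5,129), so the nipple is a bit closer. I'll rectify the carriage to get its yaw, and enlarge the ball.

```bash
python3 - <<'E'
from h import *
z=np.load("n1.npz");C=(z["K"],z["R"],z["t"]);im=cv2.imread("pics/n1.png")
x0,y0,s=.48,-.04,2.0 # px/mm ; image u = -(y), v = -(x)
W=lambda u,v:[.74-v/2000,y0-u/2000,.07]
src=np.float32([proj(C,W(u,v)) for u,v in((0,0),(400,0),(400,520),(0,520))])
H=cv2.getPerspectiveTransform(src,np.float32([(0,0),(400,0),(400,520),(0,520)]))
r=cv2.warpPerspective(im,H,(400,520),flags=cv2.INTER_CUBIC)
crop=cv2.resize(im[112:162,285:335],(400,400),interpolation=cv2.INTER_NEAREST)
o=np.zeros((520,800,3),np.uint8);o[:,:400]=r;o[:400,400:]=crop
cv2.imwrite("pics/rect.png",o)
g=cv2.cvtColor(r,cv2.COLOR_BGR2HSV)
m=cv2.inRange(g,(0,0,150),(179,60,255));m=cv2.morphologyEx(m,cv2.MORPH_OPEN,np.ones((5,5)))
for c in cv2.findContours(m,cv2.RETR_EXTERNAL,2)[0]:
    if cv2.contourArea(c)>2000:print(cv2.contourArea(c),cv2.minAreaRect(c))
l=cv2.createLineSegmentDetector().detect(cv2.cvtColor(r,cv2.COLOR_BGR2GRAY))[0][:,0]
for a in l:
    L=np.hypot(a[2]-a[0],a[3]-a[1])
    if L>55: print(a.round(0),round(L),round(np.degrees(np.arctan2(a[3]-a[1],a[2]-a[0]))%90,1))
E
```

```text
3126.5 ((349.5, 496.5), (45.0, 99.0), 90.0)
9132.0 ((34.0, 416.5), (205.0, 68.0), 90.0)
136548.5 ((199.5, 245.0), (490.0, 399.0), 90.0)
[345. 384. 279. 172.] 222 72.8
[ 94. 385. 119. 467.] 86 72.5
[393. 470. 227. 520.] 174 73.2
[ 57. 263.  87. 365.] 107 73.5
[285. 184. 399. 149.] 119 73.0
[ 71. 494. 194. 453.] 129 71.6
[223. 501. 281. 483.] 60 73.0
[399. 164. 291. 200.] 114 71.9
[399. 270. 320. 295.] 83 72.8
[301. 233. 399. 204.] 102 73.5
[111. 496. 207. 466.] 101 72.2
[327. 314. 401. 290.] 77 72.3
```

View pics/rect.png

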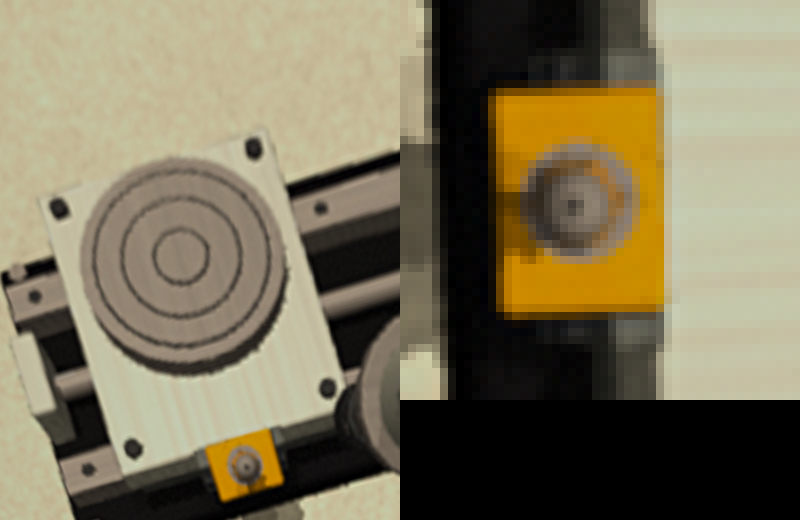

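```bash
python3 - <<'E'
from h import *
z=np.load("n1.npz");C=(z["K"],z["R"],z["t"])
n=plane(C,(306.4,136.9),.086);print("ball",n)
for nm in("top","scene"):print(nm,proj(cam(nm),n))
c=eyes.camera_info("wrist");M=np.linalg.inv(np.array(c["T_tool_cam"]));Ct=(C[0],M[:3,:3],M[:3,3])
for zz in(.029,.136,.144,.202,.220):
    e=[proj(Ct,[0,y,zz]).round(1) for y in(-.015,0,.015)]; print(zz,e,proj(Ct,[.011,0,zz]).round(1))
q=telemetry.read_eef_rot(); print("tool z",Ro.from_quat(q).as_matrix()[:,2],telemetry.read_tool_pos(),telemetry.read_ft_force())
ims=[cv2.resize(cv2.imread("pics/n1.png")[160:345,260:370],(440,740//1)),]
t=cv2.resize(cv2.imread("pics/top0.png")[190:230,330:370],(320,320),interpolation=0)
s=cv2.resize(cv2.imread("pics/scene0.png")[173:213,286:326],(320,320),interpolation=0)
o=np.zeros((600,760,3),np.uint8);o[:,:357]=cv2.resize(ims[0],(357,600));o[:300,400:700]=cv2.resize(t,(300,300));o[300:,400:700]=cv2.resize(s,(300,300))
cv2.imwrite("pics/chk.png",o)
E
```

```text
ball [ 0.49839453 -0.16479672  0.086     ]
top [350.84642949 215.34574485]
scene [308.55284698 185.43924248]
0.029 [array([272.9, 310.6]), array([315.1, 310.7]), array([357.4, 310.7])] [315.2 283. ]
0.136 [array([292.3, 216.1]), array([314.5, 216.1]), array([336.7, 216.1])] [314.6 200.4]
0.144 [array([293.1, 212.5]), array([314.5, 212.5]), array([336. , 212.5])] [314.5 197.3]
0.202 [array([297.2, 192.4]), array([314.4, 192.4]), array([331.6, 192.4])] [314.4 180.1]
0.22 [array([298.2, 187.7]), array([314.4, 187.7]), array([330.5, 187.7])] [314.4 176. ]
tool z [ 0.4598518   0.19743464 -0.86576896] [ 0.37667634 -0.26043356  0.35427464] [ 0.51705926  0.63866165 -2.93743858]
```

View pics/chk.png

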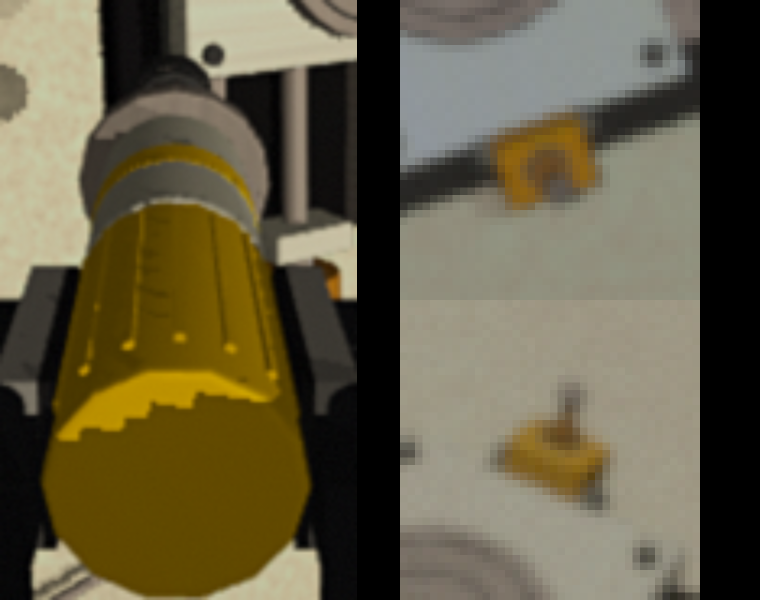

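The ball's predicted projections agree with the other cameras (top 351,214, scene 308,185) to within about 1 px. The gun is in line with the tool (tip at 314,177, collar centred at 314). I'll fuse the rays and go to the in-line standoff.

```bash
cat >> h.py <<'E'
th=np.deg2rad(17.2); ax=np.array([-.5*np.cos(th),-.5*np.sin(th),np.cos(np.pi/6)]); a_=np.deg2rad(105); q=quat(-ax,[np.cos(a_),np.sin(a_),0])
def st(n,b):
    p=telemetry.read_tool_pos(); R=Ro.from_quat(telemetry.read_eef_rot()).as_matrix(); e=p-n; f=telemetry.read_ft_force()-b; d=e@ax
    print("d %.4f lat"%d,((e-d*ax)*1000).round(2),"ang %.2f"%np.degrees(np.arccos(-R[:,2]@ax)),"Fax %.2f"%(f@ax),"Flat",(f-(f@ax)*ax).round(2),"t",telemetry.read_time(),flush=True); return d,f@ax,f-(f@ax)*ax,e-d*ax
E
python3 - <<'E'
from h import *
z=np.load("n1.npz");C=(z["K"],z["R"],z["t"])
r=[ray(C,(306.4,136.9)),ray(cam("top"),(351,214.2)),ray(cam("scene"),(308.3,184.9))]
print("tri all",tri(r),"w+s",tri([r[0],r[2]]),"w+t",tri(r[:2]))
n=np.array([.4985,-.1645,.086])
print([solver.ik(n+ax*d,q) is not None for d in(.19,.2,.21,.22,.25)])
arm.movep(n+ax*.255,q); arm.pause(.5)
b=telemetry.read_ft_force(); st(n,b)
C=cam("wrist");im=eyes.snapshot("wrist");print(proj(C,n))
cv2.imwrite("pics/so.png",cv2.resize(im[120:240,240:400],(800,600),interpolation=cv2.INTER_CUBIC))
E
```

```text
tri all [ 0.49927594 -0.1651936   0.08766118] w+s [ 0.49801401 -0.16540142  0.08739946] w+t [ 0.50166485 -0.16487392  0.08062871]
[True, True, True, True, True]
d 0.2552 lat [ 0.08 -0.35 -0.02] ang 0.03 Fax 0.00 Flat [0. 0. 0.] t 9.9
[314.2953118  179.46025525]
```

View pics/so.png

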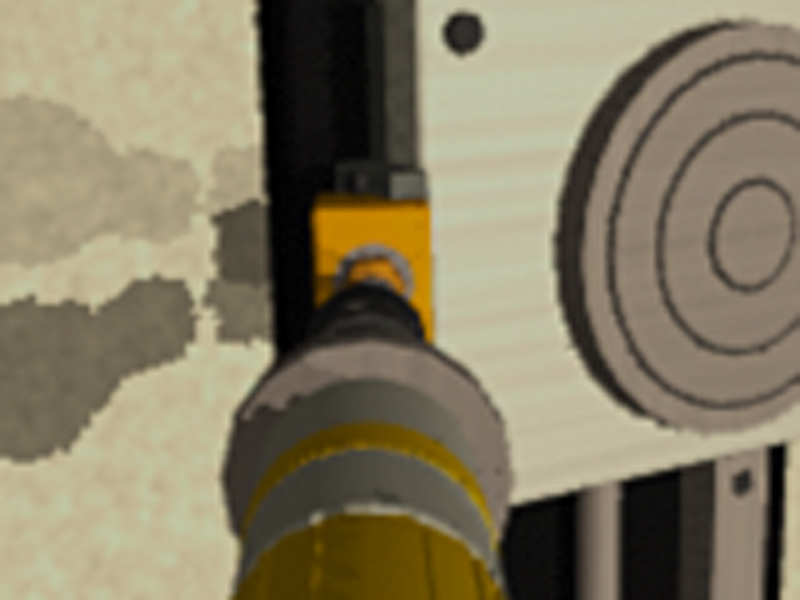

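The hexagon is centred at about (377,265) in the crop and the coupler at x≈372, so they are in line to within 1 mm. I'll press on in steps with the forces watched.

```bash
python3 - <<'E'
from h import *
R=Ro.from_quat(q).as_matrix(); n=np.array([.4985,-.1645,.086])+.0005*R[:,1]
np.save("n.npy",n); b=telemetry.read_ft_force(); np.save("b.npy",b)
for d in(.226,.222,.219,.216,.2135,.211,.209,.207,.205):
    arm.line_to(n+ax*d,.03,ori=q); arm.pause(.1)
    _,fa,fl,_=st(n,b)
    if np.linalg.norm(fl)>8 or fa>14: print("stop");break
E
```

```text
d 0.2262 lat [ 0.09 -0.08  0.04] ang 0.03 Fax 0.48 Flat [ 0.75 -0.68  0.3 ] t 11.1667
d 0.2220 lat [-0.02 -0.02 -0.01] ang 0.01 Fax 0.91 Flat [ 0.88 -0.33  0.43] t 11.55
d 0.2190 lat [ 0.05 -0.05  0.02] ang 0.01 Fax 1.06 Flat [ 1.11 -0.13  0.59] t 11.9
d 0.2161 lat [ 0.14 -0.16  0.05] ang 0.03 Fax 3.06 Flat [ 0.42 -0.21  0.2 ] t 12.25
d 0.2132 lat [0.06 0.19 0.07] ang 0.03 Fax 0.23 Flat [ 1.24 -0.59  0.58] t 12.6
d 0.2107 lat [0.06 0.15 0.06] ang 0.02 Fax -2.45 Flat [ 1.42 -1.18  0.58] t 12.95
d 0.2091 lat [ 0.18 -0.03  0.1 ] ang 0.03 Fax -1.86 Flat [ 1.98 -0.69  0.98] t 13.3
d 0.2077 lat [-0.05 -0.42 -0.1 ] ang 0.07 Fax 8.60 Flat [0.98 0.26 0.58] t 13.65
d 0.2052 lat [ 0.05 -0.28 -0.02] ang 0.04 Fax 9.53 Flat [1.12 0.21 0.65] t 14.0
```

The jaws snapped: 3 N, then a pull-in, then the ball seated near d≈0.2083, and the spring is now being compressed. I'll push on to about 12.5 mm of stroke.

```bash
python3 - <<'E'
from h import *
n=np.load("n.npy");b=np.load("b.npy")
for d in(.202,.199,.197,.1958):
    arm.line_to(n+ax*d,.02,ori=q); arm.pause(.15)
    _,fa,fl,_=st(n,b)
    if np.linalg.norm(fl)>10 or fa>18: print("stop");break
arm.pause(.8); st(n,b); print(telemetry.read_opening(),telemetry.read_finger_force())
K=cam("wrist");im=eyes.snapshot("wrist");s=eyes.snapshot("scene")
o=np.hstack([im[100:400,200:430],cv2.resize(s[130:250,230:390],(400,300))]);cv2.imwrite("pics/end.png",o)
E
```

```text
d 0.2023 lat [ 0.04 -0.33 -0.03] ang 0.05 Fax 9.84 Flat [ 1.15 -0.44  0.56] t 14.45
d 0.1994 lat [ 0.04 -0.34 -0.04] ang 0.05 Fax 12.19 Flat [0.32 0.43 0.25] t 14.9
d 0.1975 lat [ 0.01 -0.41 -0.06] ang 0.06 Fax 11.86 Flat [0.73 0.18 0.43] t 15.3
d 0.1963 lat [-0.01 -0.41 -0.08] ang 0.06 Fax 12.86 Flat [1.51 0.39 0.9 ] t 15.7
d 0.1963 lat [ 0.   -0.41 -0.07] ang 0.06 Fax 12.10 Flat [1.27 0.67 0.81] t 16.5
0.3249967540300221 100.06835103034973
```

View pics/end.png

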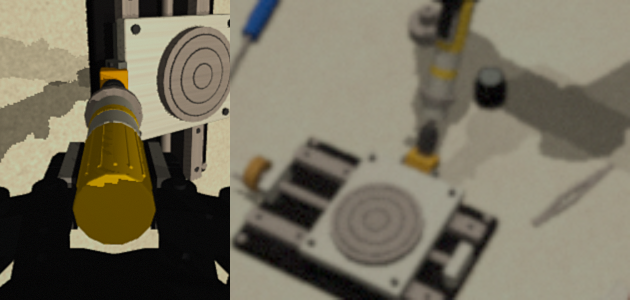

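The picture shows the coupler on the nipple (tip near (118,88) in the left half), the carriage unmoved and no visible slip of the gun in the grip. The stroke is about 12 mm at about 12 N, and steady, so I'm handing in.

```bash
python3 -c "
from station import arm, eyes, telemetry, solver
print(arm.finish_job())"
```

```text
the job is handed in; nothing more can be done
None
```

The job is handed in at about 16.6 s: the yellow gun is snapped onto the nipple, held in line with about 12 mm of its 15 mm stroke pressed in at about 12 N (stroke worked out from arm position and force), and nothing else was touched.

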